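# Load a folded cover into the grinding fixture

## Task

Get the folded steel cover ready for grinding by sliding it along the bench with the fingertips, never lifting or tipping it: first push it back between the blue end stop and the orange jaw until its long side is flush against the blue fence. Then push the orange jaw along the fence until the cover is fully home against the end stop and trapped snugly between stop and jaw, still flush with the fence, and take the hand away. Leave the other things on the bench where they are.

Things in the scene. Friction and masses are not known exactly. Their poses are not given: they have to be found in the camera images.
- fixture: Blue L-shaped fixture fixed to the bench. Origin: inner corner at bench level, z up. The fence's face is the plane x = 0 (looks to -x, the robot's side); the end stop's inner face is the plane y = 0 (looks to -y). Fence: 30 mm high, x 0 to 0.030, y -0.310 to +0.025. Stop: 30 mm high, y 0 to 0.025, x -0.062 to 0.
- jaw (a joint): Travel (m) of the orange jaw along the fence to the stop (fixture +y): 0 open, range to 0.125, starts 0 to 0.03. Its inner face is at fixture y = -0.210 + value; 0.100 closes on the seated cover. 30 mm thick along y, x -0.062 to -0.002, 38 mm high, with a shoe over the fence up to 47 mm high. Slides at about 3 N plus drag, no spring, stays where left.
- jaw_push (a point): Centre of the jaw's outer face (flat, 60 mm wide, looks to fixture -y, away from the stop), 20 mm above the bench: push here towards fixture +y. Lies at fixture x = -0.032, y = -0.240 + joint value.
- cover: Loose folded steel tray-shaped cover, open side up: 70 mm (its x) by 110 mm (its y) by 30 mm high, walls 3 mm, 0.24 to 0.48 kg. Origin: centre of its underside, z up. Starts on the bench in front of the fixture, turned up to 0.45 rad from its axes; the long side at its +x goes against the fence. Seated: origin at fixture x = -0.035, y = -0.055.
- grinder: Bystander: green, black and silver angle grinder lying to the left, 330 mm long, 75 mm high, 114 mm disc on top. Origin under its middle.
- bracket: Bystander: small loose steel angle bracket 50 x 60 mm, 40 mm high, standing to the right front of the jaw. Origin: centre of its underside.
- wire_brush: Bystander: small brass cup brush, 52 mm across, 45 mm high, to the left of the end stop. Origin: centre of its underside.
- file: Bystander: flat file with a red handle, 230 mm long, 26 mm wide, 16 mm high, lying beyond the fence. Origin: underside, near the middle.
- discs: Bystander: stack of abrasive discs, 115 mm across, 15 mm high, on the right. Origin: centre of its underside.
- bottle: Bystander: white bottle with a red cap, 64 mm across, 170 mm high, on the right. Origin: centre of its underside.
Not all that is in view belongs to the job. Leave any black or purple look-alike of the cover alone.

How it is judged:
By the outcome, as a careful person would: the job done as asked, in the order asked, and still so for the second after the job is handed in, with the robot touching nothing.
It also fails if it takes over 64 s, if anything falls off the work surface, if the arm or the gripper's body presses on something with over 40 N, if the wrist force passes 120 N, or if a joint passes its speed limit or range.

## Robot

A 6-joint arm with a two-finger parallel gripper is mounted at the origin on the work surface. World frame = base frame: x ahead of the robot, y to its left, z up, the work surface at z = 0. Lengths are in m, angles in rad, forces in N, time in s.
With the tool pointing down it reaches from about 0.35 to 0.975 m from the base axis. Payload 4.9 kg.
Tool frame: the origin (TCP) lies at the very end of the fingers, on their centre line; the grasp point (between the pads) lies 19 mm behind it; z points along the fingers, y is the line along which they close (so a half turn about z gives the same grasp; the last joint's range is limited). The gripper opens to 85 mm and grips with 20 to 120 N. Pads are 22 mm wide; open, the fingers measure 114 mm over their backs; the gripper's body (76 mm by 85 mm) begins 54 mm behind the grasp point. The pads swing forward as they close: fully open they stand 13 mm farther back than shut.
Start: joints at [-1.375, 0.053, 1.613, -0, 1.476, -0.119], TCP at [0.194, -0.594, 0.231] pointing down, gripper open.
Joint ranges: [-3.01, 3.01], [-1.01, 2.22], [0.06, 2.58], [-1.02, 4.17], [0.09, 2.62], [-3.14, 3.14]. Speed limits (rad/s): [2.57, 2.57, 3.14, 3.14, 3.14, 3.14].

## Interface

Orientations are given as a unit quaternion [w, x, y, z].
In Python, from plant import manip gives the robot as it stands.
- The arm moves only by the tool send_rows, never from a script. Its argument "increments" is a list of rows, each an object of numbers: "claw": the closure, from -1 (fully open) to 1 (shut); "dx", "dy", "dz": the shift along the tool's x, y, z in units of 0.5 m (1.0 is 0.5 m); "yaw": the turn about the tool's z in units of 1.5 rad (1.0 is 1.5 rad). A call has 1 to 20 rows; each row is the pose to reach, as a shift and turn from the pose commanded when the call began, along the tool's axes at that moment; what a row does not reach only later rows make up. A row lasts 1/8 s, in which the tool goes at most 62.5 mm and 10.7 degrees, less where a joint would pass 70% of its speed; a pose out of reach is approached as far as the arm can. A call with a number of a shift or a turn outside -1 to 1 is refused whole. A call with a gripper value outside its range is refused whole. The fingers move at their own pace and stop on an object; the grip force is fixed at half the most. Time passes only in rows, so rows that repeat a pose let the fingers close. It gives the time, the measured TCP pose, the force, the opening and the grip force at its end, in the units of the state.
- manip.state(): the state, without advancing time (a new reading comes with each control period).
- manip.grab_frame(name): name is "side" or "top" or "wrist"; returns the picture (400x640x3 uint8, red, green, blue); there is no depth.
- manip.camera_params(name): a dict with "camera_matrix" (3x3 intrinsics, pixels), "k1" (the pictures are not rectified: a ray, as slopes to the right and down, at radius r is drawn at 1 + k1 r^2 times it, then the intrinsics apply), "extrinsics" (4x4, takes a point from world to camera coordinates); the wrist camera has in their place "tool_from_camera" (4x4, takes a point from camera to tool coordinates, whose origin is the TCP and whose axes are the flange's). Camera axes: x right, y down, z forward; pixel columns grow to the right and rows downward; lengths in m; the calibration is good to about 2 mm. A picture is of the moment at which its call begins: read the wrist's pose just before it. camera_params takes no time and is no camera call.
- manip.job_done(): hands the job in; it is judged then, once.
The state is a dict: "time": time; "joint_pos": joint angles; "joint_vel": joint speeds; "joint_efforts": joint torques, N m; "tool_pos": TCP position; "tool_rot": TCP orientation; "contact_force": force on the tool from outside, world axes, zero at the start; "ft_torque": the same for the moment, N m; "gripper_width": opening from 0.0 (shut) to 1.0 (fully open); "grasp_force": force on a finger pad.
Only numpy, scipy, OpenCV 4.12 (cv2) and the standard library are available. Lean on these libraries where they do the work, as an engineer would, in place of code of your own. Each camera call takes 0.05 s, during which the arm holds its last target. There are 200 camera calls.

## Working session

There is one attempt and no reset: what is moved stays moved. The work goes in short steps, Python scripts to look and compute and a tool call to move; the robot and the scene stay as the last step left them, time stands still between calls to the robot, and variables do not carry over. Pictures are saved under pics/ and viewed, at most 10 in all, crops included, and the job is handed in when it is done.

Besides the shell and the picture viewer there is one more tool, called after "Emit:" as name(argument=value, ...) on one line, values as JSON. send_rows: Moves the arm, as the interface text tells. Shifts and turns lie within -1 to 1; 1 stands for 0.5 m of shift or 1.5 rad of turn. Its arguments: {"type":"object","properties":{"increments":{"type":"array","items":{"type":"object","properties":{"claw":{"type":"number"},"dx":{"type":"number"},"dy":{"type":"number"},"dz":{"type":"number"},"yaw":{"type":"number"}}}}},"required":["increments"]}

```bash
mkdir -p pics; python3 - <<'E'
from plant import manip
import cv2,numpy as np
s=manip.state();print({k:np.round(v,3).tolist() for k,v in s.items()})
for n in("top","side"):
    im=manip.grab_frame(n);cv2.imwrite(f"pics/{n}0.png",im[:,:,::-1])
    print(n,{k:np.round(v,4).tolist() for k,v in manip.camera_params(n).items()})
print(manip.camera_params("wrist"))
E
```

```text
{'time': 0.0, 'joint_pos': [-1.375, 0.053, 1.614, 0.0, 1.476, -0.119], 'joint_vel': [0.001, 0.0, -0.001, -0.0, 0.001, -0.002], 'joint_efforts': [0.0, -39.368, -37.018, -0.0, 0.007, 0.0], 'tool_pos': [0.193, -0.594, 0.23], 'tool_rot': [-0.001, 0.988, 0.157, -0.0], 'contact_force': [0.408, -0.433, -0.944], 'ft_torque': [0.024, 0.013, 0.007], 'grasp_force': 0.0, 'gripper_width': 1.0}
top {'camera_matrix': [[470.1381, 0.0, 319.2786], [0.0, 470.1381, 208.2381], [0.0, 0.0, 1.0]], 'k1': -0.0638, 'extrinsics': [[-0.0149, -0.9997, 0.0195, 0.0301], [-0.9955, 0.013, -0.0936, 0.5711], [0.0933, -0.0208, -0.9954, 1.5921], [0.0, 0.0, 0.0, 1.0]]}
side {'camera_matrix': [[409.9454, 0.0, 322.9395], [0.0, 409.9454, 202.1765], [0.0, 0.0, 1.0]], 'k1': -0.0632, 'extrinsics': [[-0.7324, -0.6808, 0.0107, 0.4563], [-0.5137, 0.5421, -0.665, 0.3354], [0.447, -0.4925, -0.7468, 0.9844], [0.0, 0.0, 0.0, 1.0]]}
{'camera_matrix': array([[287.68492308,   0.        , 323.40902803],
       [  0.        , 287.68492308, 197.04643896],
       [  0.        ,   0.        ,   1.        ]]), 'k1': -0.008545380587440133, 'tool_from_camera': array([[-1.29904793e-03, -9.58941983e-01, -2.83599341e-01,
         7.31302619e-02],
       [ 9.99999151e-01, -1.27441855e-03, -2.71345396e-04,
         6.85997647e-04],
       [-1.01219768e-04, -2.83599453e-01,  9.58942824e-01,
        -1.42074038e-01],
       [ 0.00000000e+00,  0.00000000e+00,  0.00000000e+00,
         1.00000000e+00]])}
```

View pics/top0.png

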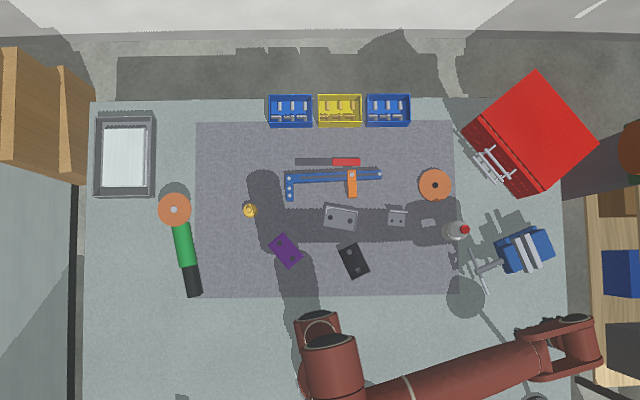

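View pics/side0.png

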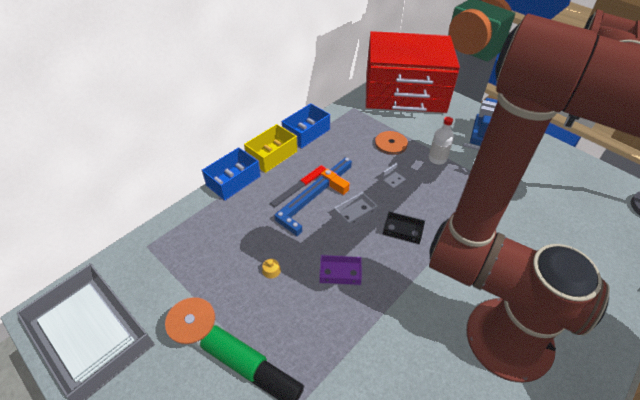

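The top view shows the fixture (stop around (290,187), fence out to (381,174)), the jaw around (352,183), the grey cover around (340,217) and the bracket at (397,217). The purple and black look-alikes sit at (285,250) and (353,260). I'll enlarge this area to get accurate corners.

```bash
cat > h.py <<'E'
import numpy as np,cv2
from plant import manip
def ray(n,uv,z,T=None):
    p=manip.camera_params(n);K=p["camera_matrix"];E=np.array(p["extrinsics"]) if T is None else T
    d=(np.atleast_2d(uv).astype(float)-K[:2,2])/[K[0,0],K[1,1]]
    u=d.copy()
    for _ in range(20): u=d/(1+p["k1"]*(u**2).sum(1,keepdims=True))
    R=E[:3,:3];c=-R.T@E[:3,3];w=np.c_[u,np.ones(len(u))]@R
    return c+w*((z-c[2])/w[:,2])[:,None]
def proj(n,P,T=None):
    p=manip.camera_params(n);K=p["camera_matrix"];E=np.array(p["extrinsics"]) if T is None else T
    q=np.atleast_2d(P)@E[:3,:3].T+E[:3,3];s=q[:,:2]/q[:,2:]
    return s*(1+p["k1"]*(s**2).sum(1,keepdims=True))*[K[0,0],K[1,1]]+K[:2,2]
def wristT():
    from scipy.spatial.transform import Rotation as Ro
    s=manip.state();W=np.eye(4);w,x,y,z=s["tool_rot"]
    W[:3,:3]=Ro.from_quat([x,y,z,w]).as_matrix();W[:3,3]=s["tool_pos"]
    return np.linalg.inv(W@manip.camera_params("wrist")["tool_from_camera"])
E
python3 - <<'E'
import cv2
im=cv2.imread("pics/top0.png")[155:265,265:425]
cv2.imwrite("pics/c0.png",cv2.resize(im,None,fx=5,fy=5,interpolation=cv2.INTER_CUBIC))
E
```

```text
(no output)
```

View pics/c0.png

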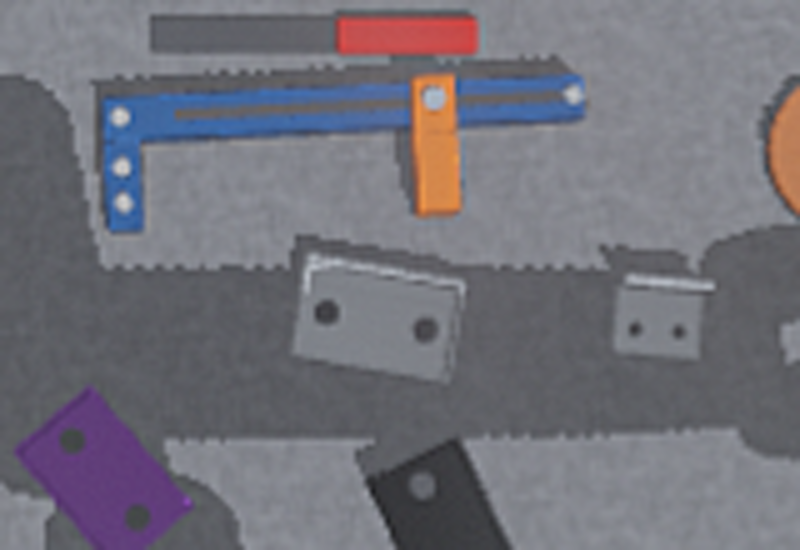

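The crop shows the fixture's inner corner at crop (141,143), the fence end at (584,118), the jaw's near edge at (415..461,214), and cover rim corners at (308,252), (466,284), (446,383) and (292,355). I'll fit poses to these.

```bash
cat >> h.py <<'E'
from scipy.optimize import least_squares
def fit(n,model,uv,x0,T=None):
    model=np.array(model,float);uv=np.array(uv,float)
    def P(p):
        c,s=np.cos(p[2]),np.sin(p[2]);return np.c_[p[0]+c*model[:,0]-s*model[:,1],p[1]+s*model[:,0]+c*model[:,1],model[:,2]]
    r=least_squares(lambda p:(proj(n,P(p),T)-uv).ravel(),x0,x_scale=[.1,.1,.1])
    return r.x,r.fun.reshape(-1,2)
def tofix(F,p):
    c,s=np.cos(F[2]),np.sin(F[2]);d=np.array(p[:2])-F[:2];return np.array([c*d[0]+s*d[1],-s*d[0]+c*d[1]])
def tow(F,p):
    c,s=np.cos(F[2]),np.sin(F[2]);return np.array([F[0]+c*p[0]-s*p[1],F[1]+s*p[0]+c*p[1]])
E
python3 - <<'E'
from h import *
np.set_printoptions(precision=4,suppress=True)
cr=lambda a:(np.array(a)+.5)/5-.5+[265,155]
h=.03
F,r=fit("top",[[.03,.025,h],[-.062,.025,h],[-.062,0,h],[0,0,h],[0,-.31,h],[.03,-.31,h]],cr([(104,98),(108,232),(143,230),(141,143),(584,118),(583,75)]),[.6,.1,0]);print("fix",F,"\n",r)
C,r=fit("top",[[.035,.055,h],[.035,-.055,h],[-.035,-.055,h],[-.035,.055,h]],cr([(308,252),(466,284),(446,383),(292,355)]),[.5,0,0]);print("cov",C,r, "infix",tofix(F,C),C[2]-F[2])
j=ray("top",cr([(415,214),(461,213)]),.038);print("jaw",[tofix(F,p) for p in j])
b=ray("top",cr([(613,355),(698,360),(713,290),(628,275)]),.0);print("brk",[tofix(F,p) for p in b])
for nm,c,z in(("purple",(190,505),.03),("purpletop",(90,388),.03),("black",(460,438),.03)):print(nm,tofix(F,ray("top",cr([c]),z)[0]))
E
```

```text
fix [0.6606 0.1131 0.0399] 
 [[-0.5102  0.3601]
 [-0.0351 -0.0135]
 [ 0.2337  0.0045]
 [-0.2555 -0.4321]
 [ 0.4804 -0.0026]
 [ 0.0916  0.0734]]
cov [ 0.5356 -0.0491 -0.2013] [[ 0.1411  0.3274]
 [-0.0475 -0.1148]
 [ 0.3245  0.0794]
 [-0.4171 -0.2919]] infix [-0.1314 -0.1571] -0.24124188791961976
jaw [array([-0.0616, -0.1862]), array([-0.0626, -0.2178])]
brk [array([-0.1638, -0.3223]), array([-0.1706, -0.3819]), array([-0.122, -0.396]), array([-0.1083, -0.3367])]
purple [-0.2517 -0.0217]
purpletop [-0.1685  0.0423]
black [-0.2163 -0.2084]
```

```bash
cat >> h.py <<'E'
def psi():
    w,x,y,z=manip.state()["tool_rot"];return np.arctan2(2*(x*y+w*z),1-2*(y*y+z*z))
def plan(xy,z,ps):
    s=manip.state();a=psi();d=np.array([*xy,z])-s["tool_pos"];c,n=np.cos(a),np.sin(a)
    t=(ps-a+np.pi)%(2*np.pi)-np.pi
    return dict(dx=round((c*d[0]+n*d[1])/.5,3),dy=round((n*d[0]-c*d[1])/.5,3),dz=round(-d[2]/.5,3),yaw=round(-t/1.5,3))
F=np.array([0.6606,0.1131,0.0399])
E
python3 - <<'E'
from h import *
C=[.5356,-.0491,-.2013];a=C[2]
e=tow(C,(0,-.055-.038));print(e,psi(),plan(e,.15,a+np.pi/2))
print(ray("top",[[465,229]],.17))
E
```

```text
[ 0.51700528 -0.1402221 ] 0.31477996023021065 {'dx': np.float64(0.896), 'dy': np.float64(-0.662), 'dz': np.float64(0.16), 'yaw': np.float64(-0.703)}
[[ 0.48605201 -0.43476789  0.17      ]]
```

Emit:
send_rows(increments=[{"dx":0.896,"dy":-0.662,"dz":0,"yaw":-0.703,"claw":0.3},{"dx":0.896,"dy":-0.662,"dz":0,"yaw":-0.703,"claw":0.3},{"dx":0.896,"dy":-0.662,"dz":0,"yaw":-0.703,"claw":0.3},{"dx":0.896,"dy":-0.662,"dz":0,"yaw":-0.703,"claw":0.3},{"dx":0.896,"dy":-0.662,"dz":0,"yaw":-0.703,"claw":0.3},{"dx":0.896,"dy":-0.662,"dz":0,"yaw":-0.703,"claw":0.3},{"dx":0.896,"dy":-0.662,"dz":0,"yaw":-0.703,"claw":0.3},{"dx":0.896,"dy":-0.662,"dz":0,"yaw":-0.703,"claw":0.3},{"dx":0.896,"dy":-0.662,"dz":0,"yaw":-0.703,"claw":0.3},{"dx":0.896,"dy":-0.662,"dz":0.1,"yaw":-0.703,"claw":0.3},{"dx":0.896,"dy":-0.662,"dz":0.16,"yaw":-0.703,"claw":0.3},{"dx":0.896,"dy":-0.662,"dz":0.16,"yaw":-0.703,"claw":0.3},{"dx":0.896,"dy":-0.662,"dz":0.16,"yaw":-0.703,"claw":0.3},{"dx":0.896,"dy":-0.662,"dz":0.16,"yaw":-0.703,"claw":0.3}])

```text
time: 1.85
tool_pos: [0.5181, -0.1416, 0.1536]
tool_rot: [0.002, 0.775, 0.632, 0.001]
contact_force: [-0.3, 0.4, 0.3]
gripper_width: 0.351
grasp_force: 0.0
```

```bash
python3 - <<'E'
from h import *
C=[.5356,-.0491,-.2013];a=C[2]
e=tow(C,(0,-.055-.038));s=manip.state();print(s["time"],s["gripper_width"],s["tool_pos"],psi(),plan(e,.008,a+np.pi/2))
im=manip.grab_frame("wrist");cv2.imwrite("pics/w1.png",im[:,:,::-1])
E
```

```text
1.85 0.3505777561431139 [ 0.51813431 -0.14156451  0.15355911] 1.3687983521830447 {'dx': np.float64(0.002), 'dy': np.float64(-0.003), 'dz': np.float64(0.291), 'yaw': np.float64(-0.0)}
```

View pics/w1.png

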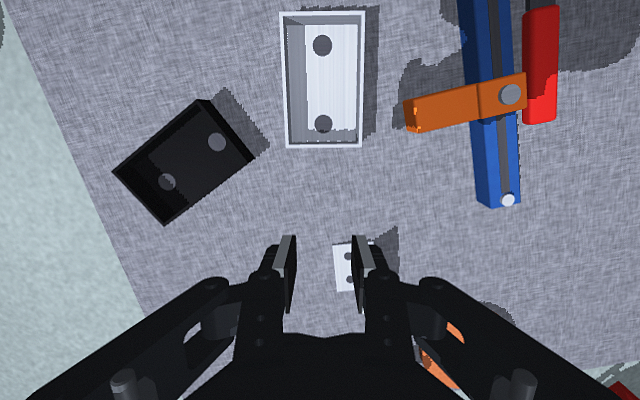

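The wrist view shows the cover's rim corners at (280,14), (365,11), (361,147) and (287,148), straight ahead of the fingertips. The bracket is behind the hand. I'll cross-check the cover pose from these.

```bash
python3 - <<'E'
from h import *
h=.03;T=wristT()
print(fit("wrist",[[-.035,.055,h],[.035,.055,h],[.035,-.055,h],[-.035,-.055,h]],[(280,13),(365,10),(361,147.5),(287,148)],[.536,-.049,-.2],T))
print([tofix(F,p) for p in ray("wrist",[(408,131),(403,99)],.038,T)])
E
```

```text
(array([ 0.53867198, -0.04842856, -0.18815122]), array([[-0.91095246, -0.93536377],
       [ 0.49332066,  0.70727789],
       [ 1.42838976, -0.12973214],
       [-0.95579877,  0.57416105]]))
[array([-0.06578453, -0.2125059 ]), array([-0.0656479 , -0.18515192])]
```

Emit:
send_rows(increments=[{"dx":0.0,"dy":0.0,"dz":0.12,"yaw":0,"claw":0.3},{"dx":0.0,"dy":0.0,"dz":0.22,"yaw":0,"claw":0.3},{"dx":0.0,"dy":0.0,"dz":0.28,"yaw":0,"claw":0.3},{"dx":0.0,"dy":0.0,"dz":0.288,"yaw":0,"claw":0.3},{"dx":0.0,"dy":0.0,"dz":0.288,"yaw":0,"claw":0.3},{"dx":0.0,"dy":0.0,"dz":0.288,"yaw":0,"claw":0.3}])

```text
time: 2.65
tool_pos: [0.5188, -0.1416, 0.0097]
tool_rot: [0.002, 0.775, 0.632, 0.001]
contact_force: [-0.2, -0.5, 0.2]
gripper_width: 0.349
grasp_force: 0.0
```

Emit:
send_rows(increments=[{"dx":0.02,"claw":0.3},{"dx":0.04,"claw":0.3},{"dx":0.05,"claw":0.3},{"dx":0.06,"claw":0.3},{"dx":0.07,"claw":0.3},{"dx":0.08,"claw":0.3},{"dx":0.09,"claw":0.3},{"dx":0.1,"claw":0.3},{"dx":0.11,"claw":0.3},{"dx":0.12,"claw":0.3}])

```text
invalid input
```

```bash
python3 - <<'E'
from h import *
im=manip.grab_frame("top");cv2.imwrite("pics/t2.png",cv2.resize(im[155:265,265:425,::-1],None,fx=5,fy=5,interpolation=cv2.INTER_CUBIC))
im=manip.grab_frame("wrist");cv2.imwrite("pics/w2.png",im[:,:,::-1])
E
```

```text
(no output)
```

View pics/w2.png

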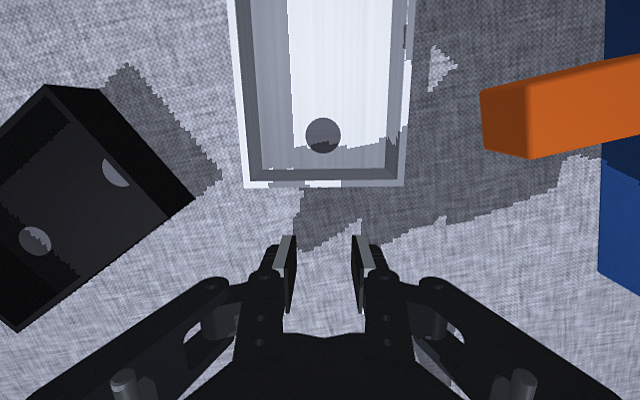

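The push was refused because every row needs all the fields, so nothing moved. The wrist view shows the fingers low and centred on the cover's end (end edge row 187, columns 244–405).

Emit:
send_rows(increments=[{"dx":0.02,"dy":0,"dz":0,"yaw":0,"claw":0.3},{"dx":0.04,"dy":0,"dz":0,"yaw":0,"claw":0.3},{"dx":0.05,"dy":0,"dz":0,"yaw":0,"claw":0.3},{"dx":0.06,"dy":0,"dz":0,"yaw":0,"claw":0.3},{"dx":0.07,"dy":0,"dz":0,"yaw":0,"claw":0.3},{"dx":0.08,"dy":0,"dz":0,"yaw":0,"claw":0.3},{"dx":0.09,"dy":0,"dz":0,"yaw":0,"claw":0.3},{"dx":0.1,"dy":0,"dz":0,"yaw":0,"claw":0.3},{"dx":0.11,"dy":0,"dz":0,"yaw":0,"claw":0.3},{"dx":0.12,"dy":0,"dz":0,"yaw":0,"claw":0.3},{"dx":0.13,"dy":0,"dz":0,"yaw":0,"claw":0.3},{"dx":0.14,"dy":0,"dz":0,"yaw":0,"claw":0.3}])

```text
time: 4.25
tool_pos: [0.531, -0.0719, 0.0073]
tool_rot: [-0.0, 0.775, 0.632, -0.0]
contact_force: [0.3, -1.2, -0.7]
gripper_width: 0.348
grasp_force: 0.5
```

```bash
python3 - <<'E'
from h import *
im=manip.grab_frame("wrist");im2=manip.grab_frame("top")
a=cv2.resize(im2[155:265,265:425],(560,385),interpolation=cv2.INTER_CUBIC)
b=im[0:215,40:600]
cv2.imwrite("pics/m3.png",np.vstack([a,b])[:,:,::-1])
E
```

```text
(no output)
```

View pics/m3.png

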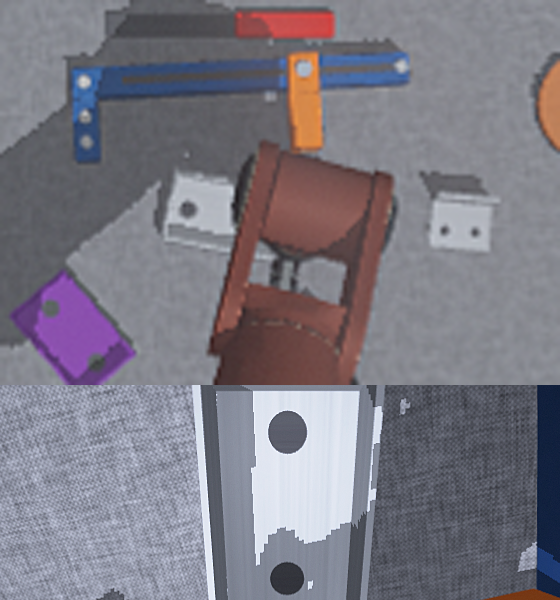

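The top part shows the cover moved left (left-end corners at crop (178,170) and (165,240)), clear of the stop. The wrist part shows it straight ahead of the fingers with no visible twist.

```bash
python3 - <<'E'
from h import *
cr=(np.array([(178,170),(165,240)])+.5)/3.5-.5+[265,155]
p=ray("top",cr,.03);print(p)
v=p[0]-p[1];a=np.arctan2(v[1],v[0]);m=p.mean(0)[:2]
c=m-.055*np.array([-np.sin(a),np.cos(a)]);print(a,np.linalg.norm(v),c,tofix(F,c))
E
```

```text
[[0.58866455 0.03491235 0.03      ]
 [0.51998041 0.04860752 0.03      ]]
-0.19681227919209282 0.07003619106164027 [ 0.54356755 -0.01217829] [-0.12193658 -0.12051022]
```

Emit:
send_rows(increments=[{"dx":0.01,"dy":0,"dz":0,"yaw":0,"claw":0.3},{"dx":0.02,"dy":0,"dz":0,"yaw":0,"claw":0.3},{"dx":0.03,"dy":0,"dz":0,"yaw":0,"claw":0.3},{"dx":0.04,"dy":0,"dz":0,"yaw":0,"claw":0.3},{"dx":0.05,"dy":0,"dz":0,"yaw":0,"claw":0.3},{"dx":0.054,"dy":0,"dz":0,"yaw":0,"claw":0.3},{"dx":0.054,"dy":0,"dz":0,"yaw":0,"claw":0.3},{"dx":0.03,"dy":0,"dz":0,"yaw":0,"claw":0.3},{"dx":0.0,"dy":0,"dz":0,"yaw":0,"claw":0.3},{"dx":0.0,"dy":0,"dz":-0.12,"yaw":0,"claw":0.3},{"dx":0.0,"dy":0,"dz":-0.24,"yaw":0,"claw":0.3},{"dx":0.0,"dy":0,"dz":-0.28,"yaw":0,"claw":0.3},{"dx":0.0,"dy":0,"dz":-0.28,"yaw":0,"claw":0.3},{"dx":0.0,"dy":0,"dz":-0.28,"yaw":0,"claw":0.3}])

```text
time: 6.1
tool_pos: [0.5295, -0.0722, 0.1448]
tool_rot: [-0.002, 0.775, 0.632, -0.001]
contact_force: [-0.7, 0.0, -0.0]
gripper_width: 0.352
grasp_force: 0.0
```

```bash
python3 - <<'E'
from h import *
print(psi(),manip.state()["joint_pos"])
for d in(.105,):
    C0=tow(F,(-.1155,-.094));a=-.197
    t=C0-d*np.array([np.cos(a),np.sin(a)]);print(C0,t,plan(t,.15,a))
im=manip.grab_frame("wrist");cv2.imwrite("pics/w4.png",im[:,:,::-1])
E
```

```text
1.3689182715651782 [-2.74800970e-01 -9.19046144e-02  1.90338211e+00 -1.83884440e-05
  1.33420546e+00 -7.29191396e-02]
[0.54894153 0.01456759] [0.44597242 0.03511905] {'dx': np.float64(0.177), 'dy': np.float64(-0.207), 'dz': np.float64(-0.01), 'yaw': np.float64(1.044)}
```

View pics/w4.png

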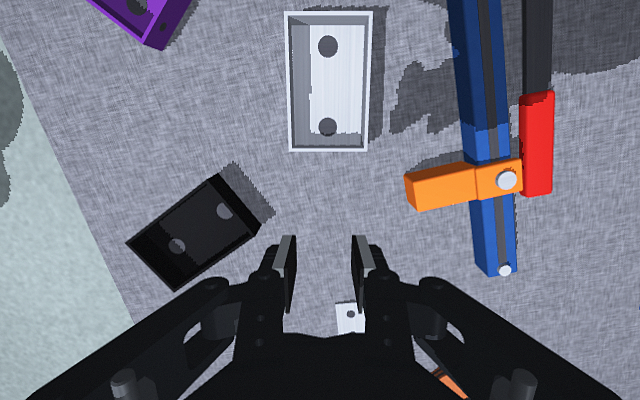

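The wrist view shows the cover's rim at (284,12), (372,12), (369,151) and (290,151), with the jaw's inner edge just past its near end and the look-alikes untouched.

```bash
python3 - <<'E'
from h import *
h=.03;T=wristT()
C,r=fit("wrist",[[-.035,.055,h],[.035,.055,h],[.035,-.055,h],[-.035,-.055,h]],[(284,12),(372,12),(369,151),(290,151.5)],[.549,.0146,-.2],T);print(C,r,tofix(F,C),C[2]-F[2])
t=tow(C,(-.075,0));print(t,plan(t,.15,C[2]))
print("jaw",[tofix(F,p) for p in ray("wrist",[(415,211),(405,176)],.038,T)])
print("black/purple",[tofix(F,p) for p in ray("wrist",[(219,174),(160,48)],.03,T)])
E
```

```text
[ 0.55294629  0.01789852 -0.19115002] [[-4.21720237e-01 -1.27764950e-03]
 [ 9.85616035e-01 -1.31007173e+00]
 [-4.43360169e-01  6.71160783e-01]
 [-1.98595207e-01  1.07365844e+00]] [-0.11136556 -0.09083146] -0.23105001664264516
[0.47931231 0.03214763] {'dx': np.float64(0.184), 'dy': np.float64(-0.14), 'dz': np.float64(-0.011), 'yaw': np.float64(1.04)}
jaw [array([-0.06029611, -0.21422819]), array([-0.06386389, -0.17972944])]
black/purple [array([-0.22595906, -0.13955509]), array([-0.23728109, -0.02942603])]
```

```bash
python3 - <<'E'
from h import *
C=[.5520,.0170,-.193];t=tow(C,(-.066,0));print(t,plan(t,.15,C[2]))
E
```

```text
[0.48722541 0.02965907] {'dx': np.float64(0.182), 'dy': np.float64(-0.123), 'dz': np.float64(-0.011), 'yaw': np.float64(1.041)}
```

Emit:
send_rows(increments=[{"dx":0.1,"dy":-0.06,"dz":0,"yaw":0.3,"claw":-0.75},{"dx":0.182,"dy":-0.123,"dz":0,"yaw":1.0,"claw":-0.75},{"dx":0.182,"dy":-0.123,"dz":0,"yaw":1.0,"claw":-0.75},{"dx":0.182,"dy":-0.123,"dz":0,"yaw":1.0,"claw":-0.75},{"dx":0.182,"dy":-0.123,"dz":0,"yaw":1.0,"claw":-0.75},{"dx":0.182,"dy":-0.123,"dz":0,"yaw":1.0,"claw":-0.75},{"dx":0.182,"dy":-0.123,"dz":0,"yaw":1.0,"claw":-0.75},{"dx":0.182,"dy":-0.123,"dz":0,"yaw":1.0,"claw":-0.75},{"dx":0.182,"dy":-0.123,"dz":0,"yaw":1.0,"claw":-0.75},{"dx":0.182,"dy":-0.123,"dz":0,"yaw":1.0,"claw":-0.75},{"dx":0.182,"dy":-0.123,"dz":0,"yaw":1.0,"claw":-0.75},{"dx":0.182,"dy":-0.123,"dz":0,"yaw":1.0,"claw":-0.75}])

```text
time: 7.65
tool_pos: [0.489, 0.0292, 0.1472]
tool_rot: [-0.0, 0.998, -0.065, -0.0]
contact_force: [0.7, -0.8, 0.2]
gripper_width: 0.872
grasp_force: 0.0
```

```bash
python3 - <<'E'
from h import *
C=[.5520,.0170,-.193];t=tow(C,(-.066,0));print(psi(),plan(t,.002,C[2]))
im=manip.grab_frame("wrist");cv2.imwrite("pics/w5.png",im[:,:,::-1])
E
```

```text
-0.12992324786548398 {'dx': np.float64(-0.004), 'dy': np.float64(-0.0), 'dz': np.float64(0.29), 'yaw': np.float64(0.042)}
```

View pics/w5.png

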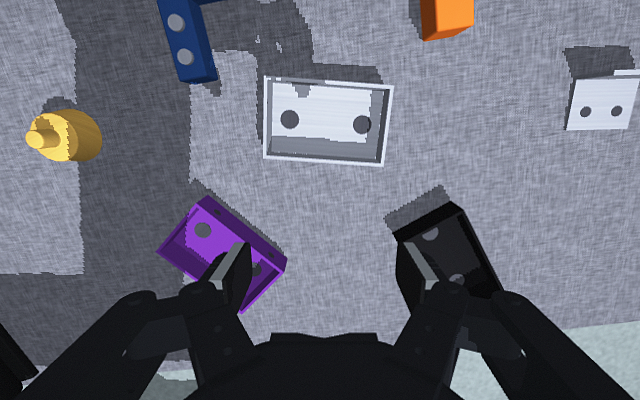

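The wrist view shows the cover's rim at (265,76), (393,86), (383,165) and (264,158). The purple corner at (287,262) and the black corner at (392,235) look close to the finger paths, so I'll check clearances before going down.

```bash
python3 - <<'E'
from h import *
T=wristT();h=.03
C,r=fit("wrist",[[.035,.055,h],[.035,-.055,h],[-.035,-.055,h],[-.035,.055,h]],[(264,76),(394,86),(384,166),(264,158.5)],[.552,.017,-.2],T);print(C,r.round(1).tolist(),tofix(F,C),C[2]-F[2])
Q=ray("wrist",[(287,260),(207,195),(241,313),(392,233),(461,202),(412,282),(264,159),(384,166)],h,T)
s=manip.state()["tool_pos"][:2];a=psi()
for p in Q:
    d=p[:2]-s;print("tool",(np.cos(a)*d[0]+np.sin(a)*d[1]).round(4),(np.sin(a)*d[0]-np.cos(a)*d[1]).round(4),"fix",tofix(F,p))
print("jaw", tofix(F,ray("wrist",[(424,40)],.038,T)[0]), "stop",tofix(F,ray("wrist",[(218,80),(184,82)],.03,T)[0]))
E
```

```text
[ 0.55195726  0.01795601 -0.1973287 ] [[0.0, -0.1], [0.5, -0.9], [0.1, 0.8], [-0.6, 0.4]] [-0.11235151 -0.09073457] -0.2372287045487131
tool -0.0694 -0.0366 fix [-0.2370027  -0.02913859]
tool -0.0012 -0.1093 fix [-0.15756013  0.03096817]
tool -0.1327 -0.0882 fix [-0.29066232  0.03247965]
tool -0.0401 0.0671 fix [-0.22566574 -0.13626264]
tool -0.0084 0.1304 fix [-0.20516922 -0.20399766]
tool -0.0949 0.0914 fix [-0.28380413 -0.15097385]
tool 0.0326 -0.0536 fix [-0.13361243 -0.02960903]
tool 0.0261 0.0554 fix [-0.15849609 -0.13593342]
jaw [-0.06233978 -0.17685106] stop [-0.0618815  -0.00660743]
```

Clearances are at least 30 mm, so the fingers can go down.

Emit:
send_rows(increments=[{"dx":0,"dy":0,"dz":0.12,"yaw":0.04,"claw":-0.75},{"dx":0,"dy":0,"dz":0.22,"yaw":0.04,"claw":-0.75},{"dx":0,"dy":0,"dz":0.28,"yaw":0.04,"claw":-0.75},{"dx":0,"dy":0,"dz":0.29,"yaw":0.04,"claw":-0.75},{"dx":0,"dy":0,"dz":0.29,"yaw":0.04,"claw":-0.75},{"dx":0,"dy":0,"dz":0.29,"yaw":0.04,"claw":-0.75}])

```text
time: 8.45
tool_pos: [0.4907, 0.0291, 0.0043]
tool_rot: [-0.0, 0.995, -0.095, 0.002]
contact_force: [0.0, 0.3, -1.0]
gripper_width: 0.871
grasp_force: 0.0
```

```bash
python3 - <<'E'
from h import *
print(tofix(F,manip.state()["tool_pos"]),psi()-F[2])
for x,y,p in((-.155,-.080,-.237),(-.137,-.084,-.16),(-.118,-.0876,-.08),(-.098,-.091,0),(-.085,-.091,0)):
    print(x,plan(tow(F,(x,y)),.002,p+F[2]))
E
```

```text
[-0.17306875 -0.07718946] -0.23050941186336396
-0.155 {'dx': np.float64(0.036), 'dy': np.float64(-0.003), 'dz': np.float64(0.005), 'yaw': np.float64(0.004)}
-0.137 {'dx': np.float64(0.073), 'dy': np.float64(-0.003), 'dz': np.float64(0.005), 'yaw': np.float64(-0.047)}
-0.118 {'dx': np.float64(0.112), 'dy': np.float64(-0.005), 'dz': np.float64(0.005), 'yaw': np.float64(-0.1)}
-0.098 {'dx': np.float64(0.152), 'dy': np.float64(-0.007), 'dz': np.float64(0.005), 'yaw': np.float64(-0.154)}
-0.085 {'dx': np.float64(0.178), 'dy': np.float64(-0.013), 'dz': np.float64(0.005), 'yaw': np.float64(-0.154)}
```

Emit:
send_rows(increments=[{"dx":0.02,"dy":-0.002,"dz":0.002,"yaw":0.0,"claw":-0.75},{"dx":0.036,"dy":-0.003,"dz":0.002,"yaw":0.0,"claw":-0.75},{"dx":0.05,"dy":-0.003,"dz":0.002,"yaw":-0.015,"claw":-0.75},{"dx":0.062,"dy":-0.003,"dz":0.002,"yaw":-0.03,"claw":-0.75},{"dx":0.074,"dy":-0.003,"dz":0.002,"yaw":-0.048,"claw":-0.75},{"dx":0.086,"dy":-0.004,"dz":0.002,"yaw":-0.065,"claw":-0.75},{"dx":0.099,"dy":-0.004,"dz":0.002,"yaw":-0.082,"claw":-0.75},{"dx":0.112,"dy":-0.005,"dz":0.002,"yaw":-0.1,"claw":-0.75},{"dx":0.125,"dy":-0.006,"dz":0.002,"yaw":-0.118,"claw":-0.75},{"dx":0.138,"dy":-0.006,"dz":0.002,"yaw":-0.136,"claw":-0.75},{"dx":0.152,"dy":-0.007,"dz":0.002,"yaw":-0.154,"claw":-0.75},{"dx":0.152,"dy":-0.007,"dz":0.002,"yaw":-0.154,"claw":-0.75}])

```text
time: 9.95
tool_pos: [0.5653, 0.0181, 0.0017]
tool_rot: [0.0, 1.0, 0.02, 0.001]
contact_force: [-0.9, 1.0, -0.4]
gripper_width: 0.872
grasp_force: 0.0
```

```bash
python3 - <<'E'
from h import *
print(tofix(F,manip.state()["tool_pos"]),psi()-F[2])
for x in(-.085,-.078,-.074): print(x,plan(tow(F,(x,-.091)),.002,F[2]))
im=manip.grab_frame("wrist");cv2.imwrite("pics/w6.png",im[:,:,::-1])
E
```

```text
[-0.09899116 -0.09110235] 0.0005880306270644037
-0.085 {'dx': np.float64(0.028), 'dy': np.float64(-0.0), 'dz': np.float64(-0.001), 'yaw': np.float64(0.0)}
-0.078 {'dx': np.float64(0.042), 'dy': np.float64(-0.0), 'dz': np.float64(-0.001), 'yaw': np.float64(0.0)}
-0.074 {'dx': np.float64(0.05), 'dy': np.float64(-0.0), 'dz': np.float64(-0.001), 'yaw': np.float64(0.0)}
```

View pics/w6.png

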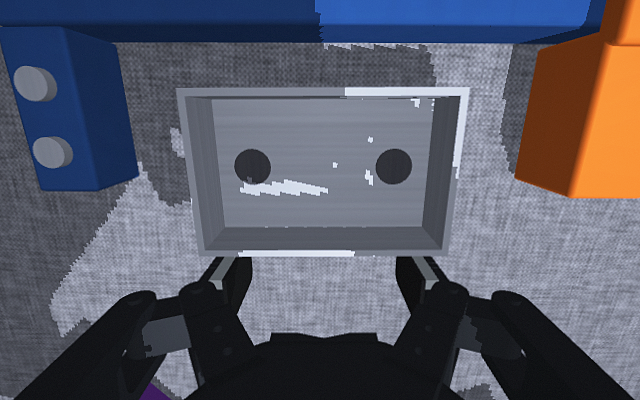

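The wrist view shows the cover square to the fence, between the stop (left) and the jaw (right), with the far rim at row 88, the fence bottom at row 42 and both fingertips on its near side. I'll push on with a check on the force.

Emit:
send_rows(increments=[{"dx":0.008,"dy":0,"dz":0,"yaw":0,"claw":-0.75},{"dx":0.016,"dy":0,"dz":0,"yaw":0,"claw":-0.75},{"dx":0.022,"dy":0,"dz":0,"yaw":0,"claw":-0.75},{"dx":0.026,"dy":0,"dz":0,"yaw":0,"claw":-0.75},{"dx":0.028,"dy":0,"dz":0,"yaw":0,"claw":-0.75}])

```text
time: 10.62
tool_pos: [0.5783, 0.0188, 0.0014]
tool_rot: [-0.0, 1.0, 0.02, -0.0]
contact_force: [-2.5, -0.3, 2.5]
gripper_width: 0.875
grasp_force: 1.3
```

```bash
python3 - <<'E'
from h import *
T=wristT()
im=manip.grab_frame("wrist");cv2.imwrite("pics/w7.png",im[:,:,::-1])
print(tofix(F,manip.state()["tool_pos"]))
# column profiles: fence/gap/rim
for u in(230,320,410):
    c=im[20:110,u-4:u+5].astype(int).mean(1);print(u,[(20+i,*c[i].astype(int).tolist()) for i in range(0,90,3)])
for z in(0,.03):print(z,proj("wrist",[[*tow(F,(x,-.09)),z] for x in(0,-.005,-.07)],T).round(0).tolist())
E
```

```text
[-0.08586499 -0.09093136]
230 [(20, 53, 55, 62), (23, 54, 54, 62), (26, 53, 54, 61), (29, 44, 42, 40), (32, 28, 56, 109), (35, 28, 55, 108), (38, 28, 55, 107), (41, 28, 55, 108), (44, 28, 54, 108), (47, 28, 55, 107), (50, 29, 55, 108), (53, 27, 54, 108), (56, 29, 56, 110), (59, 27, 52, 102), (62, 24, 45, 86), (65, 18, 33, 62), (68, 16, 33, 63), (71, 17, 32, 62), (74, 93, 94, 101), (77, 96, 99, 111), (80, 90, 93, 104), (83, 96, 99, 111), (86, 78, 80, 90), (89, 134, 141, 156), (92, 129, 136, 150), (95, 133, 138, 153), (98, 65, 67, 75), (101, 133, 139, 153), (104, 128, 134, 148), (107, 128, 134, 148)]
320 [(20, 64, 66, 74), (23, 65, 67, 75), (26, 65, 67, 75), (29, 64, 61, 61), (32, 37, 74, 141), (35, 28, 55, 108), (38, 28, 55, 108), (41, 29, 56, 107), (44, 28, 55, 107), (47, 28, 55, 107), (50, 29, 55, 106), (53, 29, 55, 106), (56, 28, 54, 106), (59, 27, 51, 99), (62, 23, 44, 86), (65, 18, 33, 61), (68, 18, 33, 63), (71, 17, 32, 63), (74, 81, 86, 100), (77, 82, 85, 95), (80, 94, 97, 108), (83, 84, 87, 98), (86, 80, 83, 93), (89, 144, 149, 165), (92, 137, 142, 158), (95, 140, 147, 162), (98, 65, 68, 75), (101, 141, 146, 162), (104, 135, 141, 156), (107, 137, 143, 158)]
410 [(20, 90, 92, 104), (23, 92, 95, 108), (26, 90, 94, 106), (29, 98, 97, 103), (32, 48, 101, 193), (35, 48, 100, 188), (38, 49, 100, 189), (41, 48, 99, 188), (44, 48, 99, 189), (47, 49, 99, 190), (50, 48, 98, 188), (53, 49, 99, 188), (56, 49, 99, 188), (59, 50, 100, 187), (62, 46, 94, 181), (65, 30, 57, 112), (68, 31, 61, 118), (71, 17, 32, 63), (74, 56, 64, 83), (77, 96, 99, 110), (80, 94, 97, 109), (83, 87, 89, 100), (86, 83, 85, 96), (89, 233, 240, 251), (92, 217, 225, 237), (95, 222, 230, 240), (98, 113, 119, 135), (101, 160, 166, 181), (104, 129, 136, 151), (107, 133, 138, 153)]
0 [[321.0, 84.0], [321.0, 95.0], [321.0, 224.0]]
0.03 [[320.0, 76.0], [320.0, 90.0], [320.0, 249.0]]
```

About 9 mm of gap is left (rim row 88, fence face row 62).

Emit:
send_rows(increments=[{"dx":0.005,"dy":0,"dz":0,"yaw":0,"claw":-0.75},{"dx":0.01,"dy":0,"dz":0,"yaw":0,"claw":-0.75},{"dx":0.014,"dy":0,"dz":0,"yaw":0,"claw":-0.75},{"dx":0.016,"dy":0,"dz":0,"yaw":0,"claw":-0.75},{"dx":0.018,"dy":0,"dz":0,"yaw":0,"claw":-0.75},{"dx":0.019,"dy":0,"dz":0,"yaw":0,"claw":-0.75}])

```text
time: 11.42
tool_pos: [0.5864, 0.0192, 0.0012]
tool_rot: [0.0, 1.0, 0.02, -0.002]
contact_force: [-9.0, -1.1, 5.6]
gripper_width: 0.872
grasp_force: 4.2
```

```bash
cat > prof.py <<'E'
from h import *
def prof(tag):
    im=manip.grab_frame("wrist");cv2.imwrite(f"pics/{tag}.png",im[:,:,::-1]);out=[]
    for u in(200,230,260,320,380,410,440):
        c=im[:,u-4:u+5].astype(int).mean(1);blue=(c[:,2]>1.5*c[:,0])
        b=np.where(blue[:150])[0]; g=c.mean(1); lo=b.max() if len(b) else -1
        out.append((u,int(lo),g[lo+1:lo+20:2].astype(int).tolist()))
    for o in out:print(o)
E
python3 - <<'E'
from prof import *
prof("w8");s=manip.state();print(tofix(F,s["tool_pos"]),s["contact_force"])
E
```

```text
(200, 88, [148, 136, 136, 138, 82, 104, 102, 103, 103, 103])
(230, 87, [81, 142, 140, 140, 135, 69, 148, 139, 139, 138])
(260, 87, [90, 145, 143, 143, 135, 69, 153, 143, 143, 142])
(320, 87, [98, 149, 147, 147, 136, 68, 158, 146, 146, 147])
(380, 87, [163, 232, 229, 229, 227, 135, 146, 144, 143, 145])
(410, 87, [147, 231, 228, 228, 228, 119, 164, 141, 142, 142])
(440, 88, [245, 228, 228, 230, 183, 77, 75, 75, 76, 77])
[-0.07787913 -0.09089772] [-8.55816291 -0.04103664  4.48847397]
```

The cover is flush: the rim touches the fence's blue along its whole length, with a 9 N reaction. Now I'll back off, lift the hand, and go to the jaw's outer face.

Emit:
send_rows(increments=[{"dx":0.003,"dy":0,"dz":0,"yaw":0,"claw":-0.75},{"dx":0.003,"dy":0,"dz":0,"yaw":0,"claw":-0.75},{"dx":-0.02,"dy":0,"dz":0,"yaw":0,"claw":-0.75},{"dx":-0.05,"dy":0,"dz":0,"yaw":0,"claw":-0.75},{"dx":-0.05,"dy":0,"dz":-0.12,"yaw":0,"claw":-0.75},{"dx":-0.05,"dy":0,"dz":-0.24,"yaw":0,"claw":-0.75},{"dx":-0.05,"dy":0,"dz":-0.28,"yaw":0,"claw":-0.75},{"dx":-0.05,"dy":0,"dz":-0.28,"yaw":0,"claw":-0.75},{"dx":-0.05,"dy":0,"dz":-0.28,"yaw":0,"claw":-0.75}])

```text
time: 12.6
tool_pos: [0.5612, 0.0183, 0.1388]
tool_rot: [-0.0, 1.0, 0.02, -0.002]
contact_force: [0.4, 0.8, -0.2]
gripper_width: 0.871
grasp_force: 0.0
```

```bash
python3 - <<'E'
from h import *
print(psi(),plan(tow(F,(-.032,-.262)),.15,F[2]+np.pi/2))
im=manip.grab_frame("wrist");cv2.imwrite("pics/w9.png",im[:,:,::-1]);T=wristT()
hsv=cv2.cvtColor(im,cv2.COLOR_RGB2HSV);m=cv2.inRange(hsv,(8,150,70),(22,255,255))
n,l,st,ce=cv2.connectedComponentsWithStats(m)
for k in range(1,n):
    if st[k,4]>200:
        c,_=cv2.findContours((l==k).astype(np.uint8),0,2);p=cv2.approxPolyDP(c[0],4,True)[:,0];print(st[k]);
        for q in p:print(q,tofix(F,ray("wrist",[q],.038,T)[0]).round(4),tofix(F,ray("wrist",[q],0,T)[0]).round(4))
E
```

```text
0.04028361319208913 {'dx': np.float64(0.142), 'dy': np.float64(0.343), 'dz': np.float64(-0.022), 'yaw': np.float64(-1.047)}
[ 425   20   69  127 5347]
[492  20] [ 0.0354 -0.2167] [ 0.0456 -0.2364]
[451  23] [ 0.0334 -0.1863] [ 0.0432 -0.2012]
[446  68] [ 0.0023 -0.1862] [ 0.0073 -0.2011]
[431  78] [-0.0049 -0.1753] [-0.0011 -0.1885]
[426 141] [-0.0536 -0.1763] [-0.0574 -0.1896]
[440 146] [-0.0577 -0.1884] [-0.0622 -0.2036]
[472 144] [-0.0561 -0.215 ] [-0.0603 -0.2344]
[  25  142   76   53 2820]
[ 25 171] [-0.0785  0.1668] [-0.0862  0.2074]
[ 25 178] [-0.0847  0.1687] [-0.0934  0.2095]
[ 27 170] [-0.0776  0.1648] [-0.0852  0.205 ]
[ 36 170] [-0.0776  0.1569] [-0.0852  0.1959]
[ 36 184] [-0.0901  0.1605] [-0.0996  0.2001]
[ 58 194] [-0.0992  0.1434] [-0.1102  0.1802]
[ 87 190] [-0.0956  0.1166] [-0.106   0.1492]
[100 174] [-0.0813  0.1018] [-0.0894  0.1321]
[ 93 154] [-0.064   0.1039] [-0.0695  0.1346]
[ 71 142] [-0.0539  0.1202] [-0.0578  0.1534]
[ 38 151] [-0.0613  0.1505] [-0.0663  0.1884]
```

Emit:
send_rows(increments=[{"dx":0.142,"dy":0.343,"dz":0,"yaw":-1.0,"claw":1},{"dx":0.142,"dy":0.343,"dz":0,"yaw":-1.0,"claw":1},{"dx":0.142,"dy":0.343,"dz":0,"yaw":-1.0,"claw":1},{"dx":0.142,"dy":0.343,"dz":0,"yaw":-1.0,"claw":1},{"dx":0.142,"dy":0.343,"dz":0,"yaw":-1.0,"claw":1},{"dx":0.142,"dy":0.343,"dz":0,"yaw":-1.0,"claw":1},{"dx":0.142,"dy":0.343,"dz":0,"yaw":-1.0,"claw":1},{"dx":0.142,"dy":0.343,"dz":0,"yaw":-1.0,"claw":1},{"dx":0.142,"dy":0.343,"dz":0,"yaw":-1.0,"claw":1},{"dx":0.142,"dy":0.343,"dz":0,"yaw":-1.0,"claw":1},{"dx":0.142,"dy":0.343,"dz":0,"yaw":-1.0,"claw":1},{"dx":0.142,"dy":0.343,"dz":0,"yaw":-1.0,"claw":1}])

```text
time: 14.15
tool_pos: [0.6406, -0.1503, 0.1412]
tool_rot: [-0.0, 0.718, 0.696, 0.0]
contact_force: [0.0, 1.1, 0.1]
gripper_width: -0.001
grasp_force: 0.0
```

```bash
python3 - <<'E'
from h import *
print(psi(),manip.state()["gripper_width"],plan(tow(F,(-.032,-.262)),.012,F[2]+np.pi/2))
im=manip.grab_frame("wrist");cv2.imwrite("pics/w10.png",im[:,:,::-1]);T=wristT()
hsv=cv2.cvtColor(im,cv2.COLOR_RGB2HSV);m=cv2.inRange(hsv,(8,150,70),(22,255,255))
n,l,st,ce=cv2.connectedComponentsWithStats(m)
for k in range(1,n):
    if st[k,4]>500:
        c,_=cv2.findContours((l==k).astype(np.uint8),0,2);p=cv2.approxPolyDP(c[0],4,True)[:,0];print(st[k]);
        for q in p:print(q,tofix(F,ray("wrist",[q],.038,T)[0]).round(4),tofix(F,ray("wrist",[q],0,T)[0]).round(4))
E
```

```text
1.5395273606650006 -0.0010059696165421869 {'dx': np.float64(0.001), 'dy': np.float64(-0.003), 'dz': np.float64(0.258), 'yaw': np.float64(-0.047)}
[ 283  103  115   44 3798]
[397 103] [ 0.036  -0.1881] [ 0.0453 -0.1877]
[284 111] [-0.0563 -0.1877] [-0.0612 -0.1873]
[287 145] [-0.0568 -0.2153] [-0.0618 -0.2191]
[396 139] [ 0.0351 -0.2169] [ 0.0444 -0.221 ]
```

Emit:
send_rows(increments=[{"dx":0,"dy":0,"dz":0.12,"yaw":-0.047,"claw":1},{"dx":0,"dy":0,"dz":0.22,"yaw":-0.047,"claw":1},{"dx":0,"dy":0,"dz":0.256,"yaw":-0.047,"claw":1},{"dx":0,"dy":0,"dz":0.256,"yaw":-0.047,"claw":1},{"dx":0,"dy":0,"dz":0.256,"yaw":-0.047,"claw":1}])

```text
time: 14.82
tool_pos: [0.6427, -0.151, 0.0162]
tool_rot: [0.002, 0.693, 0.721, 0.001]
contact_force: [0.8, -0.7, -0.1]
gripper_width: 0.004
grasp_force: 0.0
```

Emit:
send_rows(increments=[{"dx":0.02,"dy":0,"dz":0,"yaw":0,"claw":1},{"dx":0.04,"dy":0,"dz":0,"yaw":0,"claw":1},{"dx":0.056,"dy":0,"dz":0,"yaw":0,"claw":1},{"dx":0.068,"dy":0,"dz":0,"yaw":0,"claw":1},{"dx":0.08,"dy":0,"dz":0,"yaw":0,"claw":1},{"dx":0.09,"dy":0,"dz":0,"yaw":0,"claw":1},{"dx":0.1,"dy":0,"dz":0,"yaw":0,"claw":1},{"dx":0.1,"dy":0,"dz":0,"yaw":0,"claw":1}])

```text
time: 15.82
tool_pos: [0.6387, -0.0998, 0.0134]
tool_rot: [-0.0, 0.693, 0.721, 0.0]
contact_force: [0.2, -0.1, 0.7]
gripper_width: 0.002
grasp_force: 0.4
```

```bash
python3 - <<'E'
from h import *
s=manip.state();print(tofix(F,s["tool_pos"]),psi()-F[2]-np.pi/2,s["contact_force"])
im=manip.grab_frame("wrist");cv2.imwrite("pics/w11.png",im[:,:,::-1]);T=wristT()
hsv=cv2.cvtColor(im,cv2.COLOR_RGB2HSV);m=cv2.inRange(hsv,(8,150,70),(22,255,255))
n,l,st,ce=cv2.connectedComponentsWithStats(m)
for k in range(1,n):
    if st[k,4]>500:
        c,_=cv2.findContours((l==k).astype(np.uint8),0,2);p=cv2.approxPolyDP(c[0],5,True)[:,0];print(st[k]);
        for q in p:print(q,tofix(F,ray("wrist",[q],.038,T)[0]).round(4))
E
```

```text
[-0.03040298 -0.21190526] 0.00016160727791580953 [ 0.23117197 -0.12092011  0.67059588]
[  258   173   221    83 14436]
[258 192] [-0.0572 -0.1725]
[263 250] [-0.0567 -0.1996]
[466 255] [ 0.0353 -0.2023]
[478 193] [ 0.0363 -0.173 ]
[469 188] [ 0.0321 -0.1708]
[393 188] [-1.000e-04 -1.708e-01]
[380 174] [-0.0059 -0.1648]
[274 173] [-0.05   -0.1643]
```

The jaw is moving. I'll continue to near home, then finish with force checks.

Emit:
send_rows(increments=[{"dx":0.01,"dy":0,"dz":0,"yaw":0,"claw":1},{"dx":0.02,"dy":0,"dz":0,"yaw":0,"claw":1},{"dx":0.03,"dy":0,"dz":0,"yaw":0,"claw":1},{"dx":0.036,"dy":0,"dz":0,"yaw":0,"claw":1},{"dx":0.042,"dy":0,"dz":0,"yaw":0,"claw":1},{"dx":0.048,"dy":0,"dz":0,"yaw":0,"claw":1},{"dx":0.054,"dy":0,"dz":0,"yaw":0,"claw":1},{"dx":0.06,"dy":0,"dz":0,"yaw":0,"claw":1},{"dx":0.067,"dy":0,"dz":0,"yaw":0,"claw":1},{"dx":0.074,"dy":0,"dz":0,"yaw":0,"claw":1},{"dx":0.081,"dy":0,"dz":0,"yaw":0,"claw":1},{"dx":0.088,"dy":0,"dz":0,"yaw":0,"claw":1},{"dx":0.095,"dy":0,"dz":0,"yaw":0,"claw":1},{"dx":0.1,"dy":0,"dz":0,"yaw":0,"claw":1},{"dx":0.105,"dy":0,"dz":0,"yaw":0,"claw":1},{"dx":0.108,"dy":0,"dz":0,"yaw":0,"claw":1},{"dx":0.108,"dy":0,"dz":0,"yaw":0,"claw":1}])

```text
time: 18.0
tool_pos: [0.6366, -0.0463, 0.0133]
tool_rot: [0.0, 0.693, 0.721, 0.0]
contact_force: [2.8, -4.1, -1.1]
gripper_width: 0.006
grasp_force: 1.9
```

```bash
python3 - <<'E'
from h import *
s=manip.state();print(tofix(F,s["tool_pos"]),s["contact_force"])
im=manip.grab_frame("wrist");cv2.imwrite("pics/w12.png",im[:,:,::-1])
E
```

```text
[-0.03032224 -0.15832516] [ 2.77066105 -4.13889412 -1.09363754]
```

View pics/w12.png

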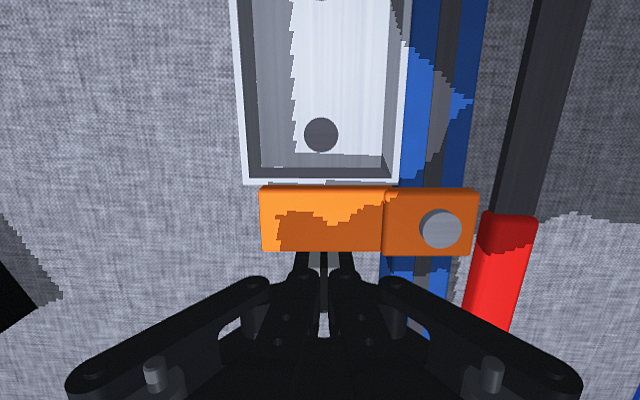

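The wrist view shows the jaw squarely against the cover's end (rows 183–187), with the cover's right rim still along the blue fence. I'll push the last millimetres in small steps, watching the force.

Emit:
send_rows(increments=[{"dx":0.004,"dy":0,"dz":0,"yaw":0,"claw":1},{"dx":0.007,"dy":0,"dz":0,"yaw":0,"claw":1},{"dx":0.01,"dy":0,"dz":0,"yaw":0,"claw":1},{"dx":0.012,"dy":0,"dz":0,"yaw":0,"claw":1},{"dx":0.012,"dy":0,"dz":0,"yaw":0,"claw":1}])

```text
time: 18.68
tool_pos: [0.6364, -0.0404, 0.0134]
tool_rot: [0.0, 0.693, 0.721, 0.0]
contact_force: [2.8, -3.9, -0.8]
gripper_width: 0.003
grasp_force: 2.0
```

Emit:
send_rows(increments=[{"dx":0.002,"dy":0,"dz":0,"yaw":0,"claw":1},{"dx":0.004,"dy":0,"dz":0,"yaw":0,"claw":1},{"dx":0.004,"dy":0,"dz":0,"yaw":0,"claw":1}])

```text
time: 19.05
tool_pos: [0.6363, -0.0385, 0.0133]
tool_rot: [0.0, 0.693, 0.721, 0.0]
contact_force: [3.8, -3.6, -0.6]
gripper_width: 0.001
grasp_force: 2.0
```

Emit:
send_rows(increments=[{"dx":0.002,"dy":0,"dz":0,"yaw":0,"claw":1},{"dx":0.004,"dy":0,"dz":0,"yaw":0,"claw":1},{"dx":0.004,"dy":0,"dz":0,"yaw":0,"claw":1}])

```text
time: 19.42
tool_pos: [0.6362, -0.0365, 0.0133]
tool_rot: [0.0, 0.693, 0.721, 0.0]
contact_force: [3.0, -4.0, -1.3]
gripper_width: 0.0
grasp_force: 2.1
```

Emit:
send_rows(increments=[{"dx":0.002,"dy":0,"dz":0,"yaw":0,"claw":1},{"dx":0.003,"dy":0,"dz":0,"yaw":0,"claw":1},{"dx":0.003,"dy":0,"dz":0,"yaw":0,"claw":1}])

```text
time: 19.8
tool_pos: [0.6362, -0.0364, 0.0134]
tool_rot: [0.001, 0.693, 0.721, -0.001]
contact_force: [3.4, -8.8, -1.6]
gripper_width: -0.002
grasp_force: 4.4
```

It stalled with the force rising at tool y ≈ -0.148 in the fixture frame, which is where home was predicted. I'll press a little more to make it snug.

Emit:
send_rows(increments=[{"dx":0.003,"dy":0,"dz":0,"yaw":0,"claw":1},{"dx":0.006,"dy":0,"dz":0,"yaw":0,"claw":1},{"dx":0.006,"dy":0,"dz":0,"yaw":0,"claw":1},{"dx":0.006,"dy":0,"dz":0,"yaw":0,"claw":1}])

```text
time: 20.3
tool_pos: [0.6363, -0.0364, 0.0134]
tool_rot: [0.003, 0.693, 0.721, -0.003]
contact_force: [3.6, -18.5, -2.7]
gripper_width: -0.002
grasp_force: 8.9
```

Emit:
send_rows(increments=[{"dx":-0.01,"dy":0,"dz":0,"yaw":0,"claw":1},{"dx":-0.03,"dy":0,"dz":0,"yaw":0,"claw":1},{"dx":-0.06,"dy":0,"dz":0,"yaw":0,"claw":1},{"dx":-0.06,"dy":0,"dz":-0.12,"yaw":0,"claw":1},{"dx":-0.06,"dy":0,"dz":-0.24,"yaw":0,"claw":1},{"dx":-0.06,"dy":0,"dz":-0.3,"yaw":0,"claw":1},{"dx":0.1,"dy":-0.06,"dz":-0.3,"yaw":0,"claw":1},{"dx":0.1,"dy":-0.06,"dz":-0.3,"yaw":0,"claw":1},{"dx":0.1,"dy":-0.06,"dz":-0.3,"yaw":0,"claw":1},{"dx":0.1,"dy":-0.06,"dz":-0.3,"yaw":0,"claw":1}])

```text
time: 21.55
tool_pos: [0.604, 0.0161, 0.1629]
tool_rot: [-0.0, 0.693, 0.721, -0.0]
contact_force: [-1.1, -0.8, 0.8]
gripper_width: -0.003
grasp_force: 0.0
```

```bash
python3 - <<'E'
from h import *
im=manip.grab_frame("wrist");cv2.imwrite("pics/w13.png",im[:,:,::-1]);T=wristT()
q=lambda x,y,z:proj("wrist",[[*tow(F,(x,y)),z]],T)[0].round().astype(int)
print("corners pred",[q(x,y,.03).tolist() for x,y in((0,0),(-.07,0),(-.07,-.11),(0,-.11))])
hsv=cv2.cvtColor(im,cv2.COLOR_RGB2HSV)
lab=np.full(im.shape[:2],'.');lab[cv2.inRange(hsv,(100,120,30),(125,255,255))>0]='B';lab[cv2.inRange(hsv,(5,150,60),(22,255,255))>0]='O'
g=im.mean(2);s=hsv[:,:,1]
lab[(lab=='.')&(g>125)]='w';lab[(lab=='.')&(g<50)]='k'
a=q(0,0,.03);b=q(-.07,-.11,.03)
for r in range(max(0,a[1]-30),min(400,b[1]+50),6):print(r,''.join(lab[r,b[0]-20:a[0]+50:1]))
E
```

```text
corners pred [[389, 85], [311, 85], [313, 202], [383, 202]]
55 wwwwwwwwwwwwwwwwwwwwwwwwwwwwwwwwwBBBBBBBBBBBBBBBBBBBBBBBBBBBBBBBBBBBBBBBBBBBBBBBBBBBBBBBBBBBBBBBBBBBBBBBBBBBBBBBBBBBBBBBBBBBBBBBBBBBBBBBB.........
61 wwwwwwwwwwwwwwwwwwwwwwwwwwwwwwwwwBBBBBBBBBBBBBBBwwwwwwwwwBBBBBBBBBBBBBBBBBBBBwwwwwwwwwBBBBBBBBBBBBBBBBBBBBBBBBBBBBBBBBB..www.BBBBBBBBBBBB.........
67 wwwwwwwwwwwwwwwwwwwwwwwwwwwwwwwwwBBBBBBBBBBBBBwwwwwwwwwwwwwwBBBBBBBBBBBBBBwwwwwwwwwwwwwwwBBBBBBBBBBBBBBBBBBBBBBBBBwwwwwwwwwwwwww.BBBBBBBB.........
73 wwwwwwwwwwwwwwwwwwwwwwwwwwwwwwwwwBBBBBBBBBBBBBBBwwwwwwwwwBBBBBBBBBBBBBBBBBBwwwwwwwwwwBBBBBBBBBBBBBBBBBBBBBBBBBBBBBwwwwwwwwwwwwBBBBBBBBBB..........
79 wwwwwwwwwwwwwwwwwwwwwwwwwwwwwwwwwBBBBBBBBBBBBBBBBBBBBBBBBBBBBBBBBBBBBBBBBBBBBBBBBBBBBBBBBBBBBBBBBBBBBBBBBBBBBBBBBBBBBBBBBBBBBBBBBBBBBBB..........w
85 wwwwwwwwwwwwwwwwwwwwwwwwwwwwwwwwwwwwwwwwwwwwwwwwwwwwwwwwwwwwwwwwwwwwwwwwwwwwwwwwwwwwwwwwwwwwwwwwwwwwwwwBBBBBBBBBBBBBBBBBBBBBBBBBBBBBBBB..........w
91 wwwwwwwwwwwwwwwwwwwwwwwwwwwwwwwwwwwwwwwwwwwwwwwwwwwwwwwwwwwwwwwwwwwwwwwwwwwwwwwwwwwwwwwwwwwww.wwwwwwwwBBBBBBBBBBBBBBBBBBBBBBBBBBBBBBBB...
[... 3234 characters left out ...]
OOOOOOOOOOOOOOOOOOOOOOOOOOOOOOOOOOOOOOOOOOOOOOOOOOOOOOwwwwwwwwwwwwwwwwwOOOOOOO..wwwwwww.........
229 wwwwwwwwwwwwwwwwwwwwwwwwwwwwwwwwwOOOOOOOOOOOOOOOOOOOOOOOOOOOOOOOOOOOOOOOOOOOOOOOOOOOOOOOOOOOOOOOOOOOOOOOOOOOOOOOOOOOOOOOOOOOOOOBwwwwwwww..........
235 wwwwwwwwwwwwwwwwww..........kkkkkk..........wwwwwwwwwwwwwwwwwwwwwwwwwwwwwwwwwwwwwwwwww.BBBBBBBBBBBBBBBB........BBBBBBBBB........wwwwwww...........
241 wwwwwwwwwwwwwwwwww..........kkkkkk..........wwwwwwwwwwwwwwwwwwwwwwwwwwwwwwwwwwwwwwwwwwBBBBBBBBBBBBBBBB........BBBBBBBBBB........wwwwww............
247 wwww.kkkkkkkkkkkk...........kkkkkk...........kkkkkkkkkkkk.wwwwwwwwwwwwwwwwwwwwwwwwwww.BBBBBBBBBBBBBBBB.......BBBBBBBBBB.........wwwww.............
```

Numerically, the rim meets the fence with an even margin, the stop adjoins the far end and the jaw adjoins the near end. The hand is clear, so I'm handing in.

```bash
python3 -c "
from plant import manip
print(manip.job_done())"
```

```text
the job is handed in; nothing more can be done
None
```

I handed in the job: the cover is flush with the fence and held between the end stop and the jaw, the hand is clear, and I saw no sign that any of the other items was touched; the final seating was checked by force and image measurements only, since the 10 pictures were used up.

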